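Start a crimp from the bench control station

ROBOT

A 6-joint arm with a two-finger parallel gripper is mounted at the origin on the work surface. World frame = base frame: x ahead of the robot, y to its left, z up, the work surface at z = 0. Lengths are in mm, angles in rad, forces in N, time in s.
With the tool pointing down it reaches from about 350 to 875 mm from the base axis. Payload 4.2 kg.
Tool frame: the origin (TCP) lies at the very end of the fingers, on their centre line; the grasp point (between the pads) lies r.grip_depth behind it (r.grip_depth is the distance from the TCP to the grasp point, in mm); z points along the fingers, y is the line along which they close (so a half turn about z gives the same grasp; the last joint's range is limited). The gripper opens to 85 mm and grips with 20 to 120 N. Pads are 22 mm wide; open, the fingers measure 114 mm over their backs; the gripper's body (76 mm by 85 mm) begins 54 mm behind the grasp point. The pads swing forward as they close: fully open they stand 13 mm farther back than shut.
Start: joints at [0.259, 0.385, 0.008, 0, -1.194, -0.259], TCP at [624.979, 0.025, 231.312] pointing down, gripper open.
Joint ranges: [-3.14, 3.14], [-1.21, 2.06], [-1.07, 1.41], [-3.16, 2.05], [-2.99, -0.16], [-3.1, 3.1]. Speed limits (rad/s): [2.79, 2.79, 3.14, 3.14, 3.14, 3.14].

INTERFACE

Orientations are given as a unit quaternion [w, x, y, z].
In Python, from station import r gives the robot as it stands.
- The arm moves only by the shell command python3 -m handwheel 'ROWS' [FORCE]. ROWS is JSON, a list of rows, each an object of numbers: "x", "y", "z": the shift along the tool's x, y, z in cm; "wx", "wy", "wz": the turn, a rotation vector about the tool's x, y, z in rad; "claw": the opening in per cent of the stroke, from 0 (shut) to 100 (fully open). In form: [{"x": .., "y": .., "z": .., "wx": .., "wy": .., "wz": .., "claw": ..}, ...]. A call has 1 to 8 rows; each row shifts and turns the commanded pose from where the row before left it, along the tool's axes as they then stand; what a row does not reach is not made up. A row lasts 1/12 s, in which the tool goes at most 41.7 mm and 7.16 degrees, less where a joint would pass 70% of its speed; a pose out of reach is approached as far as the arm can. A call with a gripper value outside its range is refused whole. The fingers move at their own pace and stop on an object; FORCE is the grip in N (left out, the last holds). Time passes only in rows, so rows that do not move let the fingers close. It gives the time, the measured TCP pose, the force, the opening and the grip force at its end, in the units of the state.
- r.get_obs(): the state, without advancing time (a new reading comes with each control period).
- r.get_image(name): name is "scene" or "side" or "wrist"; returns (picture, depth): 420x560x3 uint8, red, green, blue; 420x560 float32, mm along the optical axis (not along the pixel's ray), 0 where there is no reading.
- r.camera_info(name): a dict with "fx", "fy", "cx", "cy" (pixels), "R" (3x3) and "t" (3): a world point X has camera coordinates R X + t. Camera axes: x right, y down, z forward; pixel columns grow to the right and rows downward; lengths in mm; the calibration is good to about 2 mm. The wrist camera is an equidistant fisheye: a pixel r from the principal point sees the ray r / f radians off the axis. A picture is of the moment at which its call begins: read the wrist's pose just before it. camera_info takes no time and is no camera call; for the wrist camera it gives the pose at the moment of the call.
- r.finish_job(): hands the job in; it is judged then, once.
The state is a dict: "time_s": time; "joint_positions": joint angles; "qvel": joint speeds; "joint_torque": joint torques, N m; "tool_pos": TCP position; "orientation": TCP orientation; "wrist_force": force on the tool from outside, world axes, zero at the start; "moment": the same for the moment, N m; "finger_gap": opening from 0.0 (shut) to 1.0 (fully open); "grip_force": force on a finger pad.
Only numpy, scipy, OpenCV 4.12 (cv2) and the standard library are available. Lean on these libraries where they do the work, as an engineer would, in place of code of your own. Each camera call takes 0.05 s, during which the arm holds its last target. There are 200 camera calls.

TASK

Run one crimp from the control station on the bench: first switch the power on by pressing the raised end of the rocker (the end away from the robot) fully down, then push the small stemmed air-valve knob fully in, and only then press the large mushroom palm button fully down, hold it down for two seconds, and let it come back up. Do it with the fingertips; nothing is to be gripped, and the power and the air stay on at the end. Leave the jar, the parts bin, the screwdriver and the plug where they are.

Things in the scene. Friction and masses are not known exactly. Their poses are not given: they have to be found in the camera images.
- panel: Control station, fixed to the bench: aluminium plate 120 x 360 x 8 mm (x, y, z), origin at the centre of its underside, z up. Three grey modules (90 x 90 mm, tops 48 mm above the bench) stand on it square with the plate at its y = -115, 0 and +115 mm, in any order; they carry the rocker, the air valve and the palm button, all black. Nothing on it is higher than 92 mm over the bench.
- rocker_box: The module that carries the rocker; origin at the centre of its underside (8 mm above the bench), z up; its x and y axes are parallel to the plate's. The rocker's tilt axis is along this module's y, over its centre, 54 mm above the bench; its raised (off) end is the +x end.
- rocker (a joint): Rocker switch, a shallow black V 64 mm long (module x), 40 mm wide, in a low grey bezel (rim 54 mm above the bench). Rad: 0 = off (-x half level, +x half rising outwards at 0.4 rad), 0.4 = on, hard stop (+x half level, its top 60 mm above the bench). Starts at 0 to 0.05. No spring: it stays where it is left; about 3.6 N on the press point moves it.
- rocker_press (a point): The point to press: on the top face of the rocker's raised +x half, 22 mm along that half from the tilt axis, in the middle of its width. It moves with the rocker: about 68 mm above the bench when off, 60 mm when on.
- valve (a joint): Push-in air valve: a black round knob of 36 mm diameter, 16 mm tall, on a thin steel stem (14 mm diameter) above a steel collar of 40 mm diameter. Travel in m, straight down: 0 = out (off), 0.015 = fully in (on), hard stop. It starts between 0 and 0.003. No spring: it stays where it is left; about 4 N moves it.
- valve_top (a point): Centre of the flat top of the valve knob; moves with it: 92 mm above the bench when out, 77 mm when fully in.
- palm (a joint): Palm button: a wide black mushroom of 62 mm diameter with a flat top 36 mm across, over a grey collar. Travel in m, straight down: 0 = up, 0.008 = fully down, hard stop. A spring returns it; about 2.5 N starts it moving and 8 N holds it fully down.
- palm_top (a point): Centre of the top of the palm button; moves with it: 87 mm above the bench when up, 79 mm when fully down.
- jar: Bystander: a small closed jar with a blue lid, 52 mm diameter, 75 mm tall, standing loose; origin at the centre of its underside, z up.
- bin: Bystander: a loose open yellow parts bin, 110 x 85 x 50 mm; origin at the centre of its underside.
- driver: Bystander: a loose screwdriver about 170 mm long, lying on the bench in front of the station (robot's side); its x axis runs along it.
- plug: Bystander: a loose white connector plug, 50 x 26 x 18 mm, lying on the bench beyond the station; origin at the centre of its underside.

How it is judged:
By the outcome, as a careful person would: the job done as asked, in the order asked, and still so for the second after the job is handed in, with the robot touching nothing.
It also fails if it takes over 51 s, if anything falls off the work surface, if the arm or the gripper's body presses on something with over 40 N, if the wrist force passes 120 N, or if a joint passes its speed limit or range.

## Working session

There is one attempt and no reset: what is moved stays moved. The work goes in short steps, Python scripts to look and compute and a shell command to move; the robot and the scene stay as the last step left them, time stands still between calls to the robot, and variables do not carry over. Pictures are saved under pics/ and viewed, at most 10 in all, crops included, and the job is handed in when it is done.

```bash
mkdir -p pics; cat > h.py <<'E'
from station import r
import numpy as np, cv2
def snap(n,f):
    info=r.camera_info(n); im,d=r.get_image(n)
    cv2.imwrite(f'pics/{f}.png',im[:,:,::-1]); np.savez(f'pics/{f}.npz',d=d,**{k:np.array(info[k]) for k in('fx','fy','cx','cy','R','t')})
def world(f):
    z=np.load(f'pics/{f}.npz'); d=z['d']; v,u=np.mgrid[:420,:560]
    c=np.stack([(u-z['cx'])/z['fx']*d,(v-z['cy'])/z['fy']*d,d],-1)
    return (c-z['t'])@z['R'],d
E
python3 - <<'E'
from h import *
snap('scene','s1'); snap('side','d1')
o=r.get_obs(); print(o); print(r.grip_depth)
a=cv2.imread('pics/s1.png');b=cv2.imread('pics/d1.png')
E
```

```text
{'time_s': 0.1, 'joint_positions': array([ 2.58571838e-01,  3.85439482e-01,  6.76434418e-03, -4.31995936e-04,
       -1.19398266e+00, -2.58592212e-01]), 'qvel': array([ 3.63657396e-04, -2.30267463e-03,  1.47235885e-03,  3.05441870e-03,
       -1.23504395e-03, -5.50400112e-06]), 'joint_torque': array([-2.41840362e-04, -3.93318665e+01,  1.88929778e+01,  4.19793829e+00,
       -2.58899068e-03, -3.31562532e-06]), 'tool_pos': array([ 6.24481707e+02, -3.61488564e-04,  2.30356390e+02]), 'orientation': array([-7.03593887e-04, -7.07042923e-01,  7.07169993e-01,  6.41505758e-04]), 'wrist_force': array([-0.46463955, -0.04482135,  0.11151508]), 'moment': array([-0.00114386,  0.01155793, -0.06389219]), 'grip_force': 0.0, 'finger_gap': 1.0016619346458757}
18.700000000000003
```

View pics/s1.png

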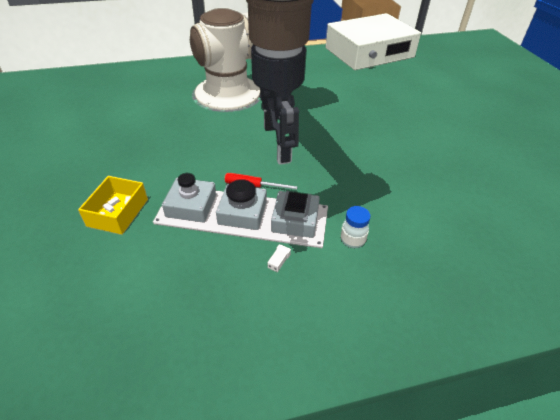

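View pics/d1.png

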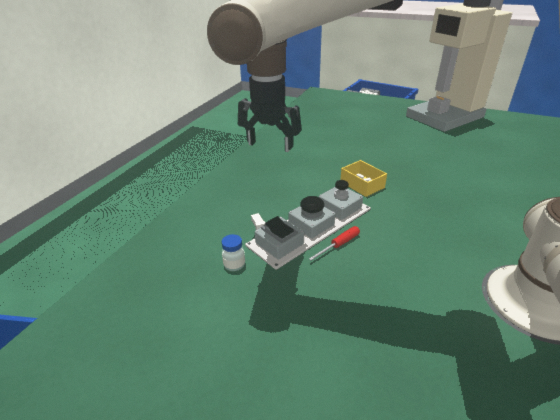

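The scene view shows valve (186,180), palm (241,190), rocker (297,203), jar (355,225) beside the rocker, bin left, driver behind, and plug (279,258) in front. The side view agrees with this: rocker (280,232), palm (312,204), valve (342,186).

```bash
python3 - <<'E'
from h import *
for f,box in (('s1',(150,160,335,245)),('d1',(235,170,385,265))):
    W,d=world(f); im=cv2.imread(f'pics/{f}.png').astype(int)
    m=np.zeros(d.shape,bool); m[box[1]:box[3],box[0]:box[2]]=1; m&=d>0
    print(f)
    blk=(m&(im.max(2)<45)&(W[...,2]>50)).astype(np.uint8)
    n,l,s,c=cv2.connectedComponentsWithStats(blk)
    for i in range(1,n):
        if s[i,4]<30: continue
        P=W[l==i]; print('blk',c[i].round(),s[i,4],'lo',P.min(0).round(),'hi',P.max(0).round())
        zt=np.percentile(P[:,2],90); T=P[P[:,2]>zt-5]; print('   top mid',((T.min(0)+T.max(0))/2).round(1),len(T))
    g=m&(abs(W[...,2]-48)<3.5)&(im.max(2)-im.min(2)<50)
    P=W[g][:,:2].astype(np.float32); print('modules48',cv2.minAreaRect(P),len(P))
    g=m&(abs(W[...,2]-8)<4)&(im.min(2)>120)
    P=W[g][:,:2].astype(np.float32); print('plate',cv2.minAreaRect(P),len(P))
    for nm,b in dict(s1=[('jar',(340,205,372,248)),('plug',(265,245,292,272))],d1=[('jar',(218,234,248,272))])[f]:
        Q=W[b[1]:b[3],b[0]:b[2]].reshape(-1,3);Q=Q[(Q[:,2]>10)&(Q[:,2]<100)];print(nm,Q.min(0).round(),Q.max(0).round())
E
```

```text
s1
blk [186. 180.] 161 lo [ 477. -172.   79.] hi [ 506. -143.   93.]
   top mid [ 491.7 -157.3   89.6] 126
blk [241. 191.] 430 lo [519. -81.  69.] hi [567. -25.  90.]
   top mid [540.5 -52.6  86.4] 266
blk [296. 202.] 346 lo [548.  25.  58.] hi [615.  80.  73.]
   top mid [600.3  45.5  68.4] 125
modules48 ((535.4127197265625, -52.20538330078125), (318.5732421875, 90.41481018066406), 66.14977264404297) 2345
plate ((517.4608154296875, -44.47065734863281), (359.44635009765625, 161.12449645996094), 66.11160278320312) 2258
jar [631. 130.  10.] [681. 180.  78.]
plug [648. -30.  10.] [697.  20.  21.]
d1
modules48 ((549.61865234375, -10.207916259765625), (407.1162414550781, 91.8221664428711), 66.45287322998047) 1282
plate ((535.8101806640625, -124.70736694335938), (493.2791748046875, 188.83941650390625), 65.89291381835938) 1036
jar [624.  87.  10.] [674. 186.  78.]
```

Measured positions agree with the given geometry: panel centre is about (537,-52) with yaw -0.416 rad. Rocker press is about (602,45,68), valve (490,-157,90), palm (538,-52,87). Tool x is -world y and tool y is -world x.

```bash
python3 -m handwheel '[{"claw":0,"x":-0.9,"y":0.45,"z":2},{"x":-0.9,"y":0.45,"z":2.5},{"x":-0.9,"y":0.45,"z":2.5},{"x":-0.9,"y":0.45,"z":2.5},{"x":-0.9,"y":0.45,"z":2.5},{},{},{}]' 20; python3 - <<'E'
from h import *
snap('wrist','w1')
E
```

```text
schema error: expected keys x, y, z, wx, wy, wz, claw
```

View pics/w1.png

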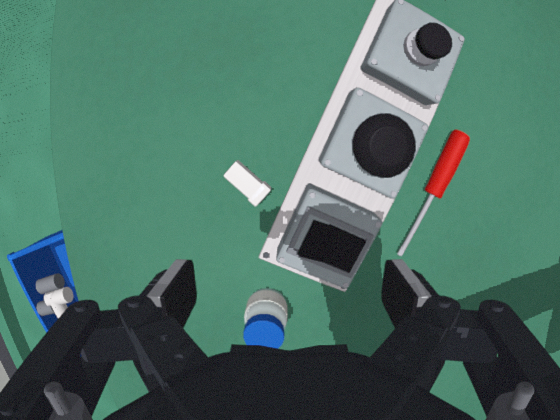

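The move was refused because every row needs all keys. The wrist view, taken from the start pose, shows rocker (332,245), palm (384,145) and valve (433,40), which fits the layout.

```bash
python3 -m handwheel '[{"x":-0.9,"y":0.45,"z":2,"wx":0,"wy":0,"wz":0,"claw":0},{"x":-0.9,"y":0.45,"z":2.5,"wx":0,"wy":0,"wz":0,"claw":0},{"x":-0.9,"y":0.45,"z":2.5,"wx":0,"wy":0,"wz":0,"claw":0},{"x":-0.9,"y":0.45,"z":2.5,"wx":0,"wy":0,"wz":0,"claw":0},{"x":-0.9,"y":0.45,"z":2.5,"wx":0,"wy":0,"wz":0,"claw":0},{"x":0,"y":0,"z":0,"wx":0,"wy":0,"wz":0,"claw":0},{"x":0,"y":0,"z":0,"wx":0,"wy":0,"wz":0,"claw":0},{"x":0,"y":0,"z":0,"wx":0,"wy":0,"wz":0,"claw":0}]' 20; python3 - <<'E'
from h import *
snap('wrist','w2')
E
```

```text
time_s: 0.82
tool_pos: [603.8, 45.0, 112.7]
orientation: [-0.001, 0.707, -0.707, 0.001]
wrist_force: [0.5, -0.6, 0.7]
finger_gap: -0.0
grip_force: 0.0
```

View pics/w2.png

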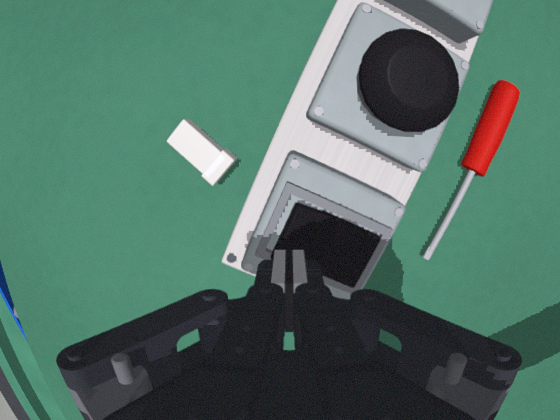

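The shut fingertips (288,255) are over the rocker's outer half. Lowering now.

```bash
python3 -m handwheel '[{"x":0,"y":0,"z":1.6,"wx":0,"wy":0,"wz":0,"claw":0},{"x":0,"y":0,"z":1.6,"wx":0,"wy":0,"wz":0,"claw":0},{"x":0,"y":0,"z":0.6,"wx":0,"wy":0,"wz":0,"claw":0},{"x":0,"y":0,"z":0.3,"wx":0,"wy":0,"wz":0,"claw":0},{"x":0,"y":0,"z":0.3,"wx":0,"wy":0,"wz":0,"claw":0},{"x":0,"y":0,"z":0.3,"wx":0,"wy":0,"wz":0,"claw":0},{"x":0,"y":0,"z":0.3,"wx":0,"wy":0,"wz":0,"claw":0},{"x":0,"y":0,"z":0,"wx":0,"wy":0,"wz":0,"claw":0}]'
```

```text
time_s: 1.53
tool_pos: [604.2, 45.3, 62.4]
orientation: [-0.002, 0.707, -0.707, 0.001]
wrist_force: [2.4, -1.6, 1.8]
finger_gap: 0.002
grip_force: 1.6
```

```bash
python3 -m handwheel '[{"x":0,"y":0,"z":0.15,"wx":0,"wy":0,"wz":0,"claw":0},{"x":0,"y":0,"z":0.15,"wx":0,"wy":0,"wz":0,"claw":0},{"x":0,"y":0,"z":0.1,"wx":0,"wy":0,"wz":0,"claw":0},{"x":0,"y":0,"z":0,"wx":0,"wy":0,"wz":0,"claw":0},{"x":0,"y":0,"z":0,"wx":0,"wy":0,"wz":0,"claw":0}]'
```

```text
time_s: 1.95
tool_pos: [604.0, 45.5, 60.0]
orientation: [-0.002, 0.708, -0.707, 0.001]
wrist_force: [-0.2, -1.8, 12.9]
finger_gap: 0.001
grip_force: 6.5
```

```bash
python3 -m handwheel '[{"x":0,"y":0,"z":0.1,"wx":0,"wy":0,"wz":0,"claw":0},{"x":0,"y":0,"z":0.1,"wx":0,"wy":0,"wz":0,"claw":0},{"x":0,"y":0,"z":0,"wx":0,"wy":0,"wz":0,"claw":0},{"x":0,"y":0,"z":0,"wx":0,"wy":0,"wz":0,"claw":0}]'
```

```text
time_s: 2.28
tool_pos: [604.1, 45.5, 59.8]
orientation: [-0.002, 0.708, -0.706, 0.002]
wrist_force: [-3.8, -0.8, 21.6]
finger_gap: 0.001
grip_force: 10.9
```

The rocker is on its hard stop: force 21.6 N, top at 60 mm. Lifting and moving to above the valve.

```bash
python3 -m handwheel '[{"x":0,"y":0,"z":-3.4,"wx":0,"wy":0,"wz":0,"claw":0},{"x":0,"y":0,"z":-3.4,"wx":0,"wy":0,"wz":0,"claw":0},{"x":3.3,"y":1.9,"z":0,"wx":0,"wy":0,"wz":0,"claw":0},{"x":3.4,"y":1.9,"z":0,"wx":0,"wy":0,"wz":0,"claw":0},{"x":3.4,"y":1.9,"z":0,"wx":0,"wy":0,"wz":0,"claw":0},{"x":3.4,"y":1.9,"z":0,"wx":0,"wy":0,"wz":0,"claw":0},{"x":3.4,"y":1.9,"z":0,"wx":0,"wy":0,"wz":0,"claw":0},{"x":3.4,"y":1.9,"z":0,"wx":0,"wy":0,"wz":0,"claw":0}]'; python3 -m handwheel '[{"x":0,"y":0,"z":0,"wx":0,"wy":0,"wz":0,"claw":0},{"x":0,"y":0,"z":0,"wx":0,"wy":0,"wz":0,"claw":0}]'; python3 - <<'E'
from h import *
snap('scene','s3')
a=cv2.imread('pics/s3.png')[150:270,140:380]
cv2.imwrite('pics/s3c.png',cv2.resize(a,None,fx=3,fy=3,interpolation=cv2.INTER_CUBIC))
W,d=world('s3');P=W[185:225,275:320].reshape(-1,3);im=cv2.imread('pics/s3.png')[185:225,275:320].reshape(-1,3)
P=P[(im.max(1)<45)&(P[:,2]>50)]-[583.5,53,0]; u=P[:,0]*.914-P[:,1]*.404
for a in range(-32,33,8):
    q=P[(u>=a)&(u<a+8),2]; print(a,len(q),q.mean().round(1) if len(q) else '')
E
```

```text
time_s: 2.95
tool_pos: [485.8, -158.5, 122.3]
orientation: [0.001, 0.707, -0.707, -0.002]
wrist_force: [0.1, -0.5, 0.2]
finger_gap: 0.001
grip_force: 0.0
time_s: 3.12
tool_pos: [486.1, -158.9, 122.4]
orientation: [-0.001, -0.706, 0.708, 0.002]
wrist_force: [-0.7, 0.2, 0.1]
finger_gap: 0.004
grip_force: 0.0
-32 0 
-24 0 
-16 0 
-8 3 59.3
0 46 60.0
8 44 59.9
16 55 60.0
24 63 58.7
32 0
```

View pics/s3c.png

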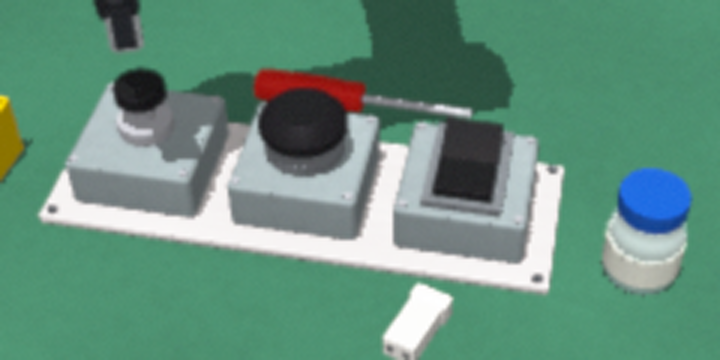

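The rocker is on, with its +x half level at 60 mm. The crop shows it at (468,160), with the finger above the valve knob at (140,88). Pressing the valve now.

```bash
python3 -m handwheel '[{"x":-0.1,"y":-0.4,"z":1.2,"wx":0,"wy":0,"wz":0,"claw":0},{"x":0,"y":0,"z":1.2,"wx":0,"wy":0,"wz":0,"claw":0},{"x":0,"y":0,"z":0.5,"wx":0,"wy":0,"wz":0,"claw":0},{"x":0,"y":0,"z":0.4,"wx":0,"wy":0,"wz":0,"claw":0},{"x":0,"y":0,"z":0.4,"wx":0,"wy":0,"wz":0,"claw":0},{"x":0,"y":0,"z":0.4,"wx":0,"wy":0,"wz":0,"claw":0},{"x":0,"y":0,"z":0.3,"wx":0,"wy":0,"wz":0,"claw":0},{"x":0,"y":0,"z":0,"wx":0,"wy":0,"wz":0,"claw":0}]'; python3 -m handwheel '[{"x":0,"y":0,"z":0.15,"wx":0,"wy":0,"wz":0,"claw":0},{"x":0,"y":0,"z":0.1,"wx":0,"wy":0,"wz":0,"claw":0},{"x":0,"y":0,"z":0,"wx":0,"wy":0,"wz":0,"claw":0}]'
```

```text
time_s: 3.83
tool_pos: [492.8, -156.8, 79.1]
orientation: [-0.0, 0.707, -0.707, 0.0]
wrist_force: [1.3, -0.2, -0.3]
finger_gap: 0.0
grip_force: 0.0
time_s: 4.08
tool_pos: [493.0, -157.0, 77.1]
orientation: [0.0, -0.707, 0.707, -0.0]
wrist_force: [-0.2, 0.9, 2.4]
finger_gap: 0.001
grip_force: 1.3
```

```bash
python3 -m handwheel '[{"x":0,"y":0,"z":0.15,"wx":0,"wy":0,"wz":0,"claw":0},{"x":0,"y":0,"z":0.15,"wx":0,"wy":0,"wz":0,"claw":0},{"x":0,"y":0,"z":0,"wx":0,"wy":0,"wz":0,"claw":0},{"x":0,"y":0,"z":0,"wx":0,"wy":0,"wz":0,"claw":0}]'
```

```text
time_s: 4.42
tool_pos: [493.2, -157.1, 76.7]
orientation: [-0.0, 0.708, -0.707, 0.001]
wrist_force: [-4.7, 5.3, 19.0]
finger_gap: 0.004
grip_force: 9.7
```

The valve is on its stop: 19 N at 76.7 mm. Lifting and moving to above the palm button.

```bash
python3 -m handwheel '[{"x":0,"y":0,"z":-2,"wx":0,"wy":0,"wz":0,"claw":0},{"x":0,"y":0,"z":-2.5,"wx":0,"wy":0,"wz":0,"claw":0},{"x":-3.5,"y":-1.5,"z":0,"wx":0,"wy":0,"wz":0,"claw":0},{"x":-3.5,"y":-1.5,"z":0,"wx":0,"wy":0,"wz":0,"claw":0},{"x":-3.5,"y":-1.5,"z":0,"wx":0,"wy":0,"wz":0,"claw":0},{"x":0,"y":0,"z":0,"wx":0,"wy":0,"wz":0,"claw":0},{"x":0,"y":0,"z":0,"wx":0,"wy":0,"wz":0,"claw":0}]'; python3 - <<'E'
from h import *
snap('scene','s4')
a=cv2.imread('pics/s4.png')[150:270,140:380]
cv2.imwrite('pics/s4c.png',cv2.resize(a,None,fx=3,fy=3,interpolation=cv2.INTER_CUBIC))
W,d=world('s4');P=W[165:200,172:202].reshape(-1,3);im=cv2.imread('pics/s4.png')[165:200,172:202].reshape(-1,3)
z=P[(im.max(1)<45)&(P[:,2]>60),2];print(np.percentile(z,[50,75,90]))
E
```

```text
time_s: 5.0
tool_pos: [538.0, -50.6, 118.4]
orientation: [0.0, 0.708, -0.706, -0.0]
wrist_force: [-1.2, 0.3, 0.2]
finger_gap: 0.002
grip_force: 0.0
[76.21234913 77.02381672 77.88755166]
```

View pics/s4c.png

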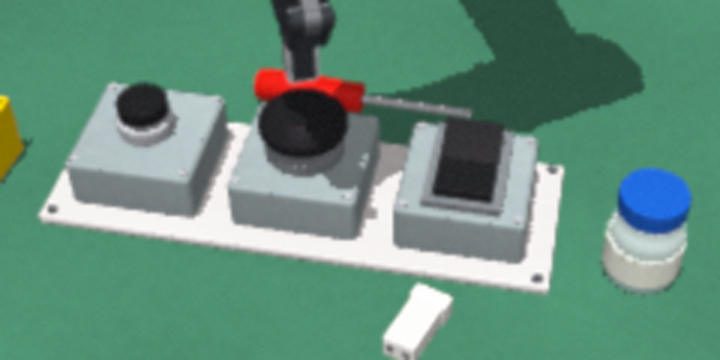

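The valve is in: knob (142,105) sits on the collar with its top at 77 mm. The finger is above the palm (303,125). Pressing the palm.

```bash
python3 -m handwheel '[{"x":0,"y":0,"z":1.4,"wx":0,"wy":0,"wz":0,"claw":0},{"x":0,"y":0,"z":1.2,"wx":0,"wy":0,"wz":0,"claw":0},{"x":0,"y":0,"z":0.4,"wx":0,"wy":0,"wz":0,"claw":0},{"x":0,"y":0,"z":0.4,"wx":0,"wy":0,"wz":0,"claw":0},{"x":0,"y":0,"z":0.4,"wx":0,"wy":0,"wz":0,"claw":0},{"x":0,"y":0,"z":0.3,"wx":0,"wy":0,"wz":0,"claw":0},{"x":0,"y":0,"z":0.2,"wx":0,"wy":0,"wz":0,"claw":0},{"x":0,"y":0,"z":0.2,"wx":0,"wy":0,"wz":0,"claw":0}]'; python3 -m handwheel '[{"x":0,"y":0,"z":0,"wx":0,"wy":0,"wz":0,"claw":0},{"x":0,"y":0,"z":0,"wx":0,"wy":0,"wz":0,"claw":0}]'
```

```text
time_s: 5.72
tool_pos: [536.6, -53.4, 78.7]
orientation: [0.002, 0.708, -0.707, 0.0]
wrist_force: [-16.4, 2.4, 42.4]
finger_gap: 0.001
grip_force: 21.2
time_s: 5.88
tool_pos: [536.4, -53.4, 78.8]
orientation: [0.001, 0.707, -0.707, 0.0]
wrist_force: [-13.2, 0.6, 29.7]
finger_gap: -0.002
grip_force: 14.9
```

Fully down at about 5.65 s. Holding for 24 rows, then letting it up.

```bash
python3 -m handwheel '[{"x":0,"y":0,"z":0,"wx":0,"wy":0,"wz":0,"claw":0},{"x":0,"y":0,"z":0,"wx":0,"wy":0,"wz":0,"claw":0},{"x":0,"y":0,"z":0,"wx":0,"wy":0,"wz":0,"claw":0},{"x":0,"y":0,"z":0,"wx":0,"wy":0,"wz":0,"claw":0},{"x":0,"y":0,"z":0,"wx":0,"wy":0,"wz":0,"claw":0},{"x":0,"y":0,"z":0,"wx":0,"wy":0,"wz":0,"claw":0},{"x":0,"y":0,"z":0,"wx":0,"wy":0,"wz":0,"claw":0},{"x":0,"y":0,"z":0,"wx":0,"wy":0,"wz":0,"claw":0}]'
python3 -m handwheel '[{"x":0,"y":0,"z":0,"wx":0,"wy":0,"wz":0,"claw":0},{"x":0,"y":0,"z":0,"wx":0,"wy":0,"wz":0,"claw":0},{"x":0,"y":0,"z":0,"wx":0,"wy":0,"wz":0,"claw":0},{"x":0,"y":0,"z":0,"wx":0,"wy":0,"wz":0,"claw":0},{"x":0,"y":0,"z":0,"wx":0,"wy":0,"wz":0,"claw":0},{"x":0,"y":0,"z":0,"wx":0,"wy":0,"wz":0,"claw":0},{"x":0,"y":0,"z":0,"wx":0,"wy":0,"wz":0,"claw":0},{"x":0,"y":0,"z":0,"wx":0,"wy":0,"wz":0,"claw":0}]'
python3 -m handwheel '[{"x":0,"y":0,"z":0,"wx":0,"wy":0,"wz":0,"claw":0},{"x":0,"y":0,"z":0,"wx":0,"wy":0,"wz":0,"claw":0},{"x":0,"y":0,"z":0,"wx":0,"wy":0,"wz":0,"claw":0},{"x":0,"y":0,"z":0,"wx":0,"wy":0,"wz":0,"claw":0},{"x":0,"y":0,"z":0,"wx":0,"wy":0,"wz":0,"claw":0},{"x":0,"y":0,"z":0,"wx":0,"wy":0,"wz":0,"claw":0},{"x":0,"y":0,"z":0,"wx":0,"wy":0,"wz":0,"claw":0},{"x":0,"y":0,"z":0,"wx":0,"wy":0,"wz":0,"claw":0}]'
python3 -m handwheel '[{"x":0,"y":0,"z":-0.8,"wx":0,"wy":0,"wz":0,"claw":0},{"x":0,"y":0,"z":-1.5,"wx":0,"wy":0,"wz":0,"claw":0},{"x":0,"y":0,"z":-3,"wx":0,"wy":0,"wz":0,"claw":0},{"x":0,"y":0,"z":-3,"wx":0,"wy":0,"wz":0,"claw":0},{"x":0,"y":0,"z":-3,"wx":0,"wy":0,"wz":0,"claw":0},{"x":0,"y":0,"z":0,"wx":0,"wy":0,"wz":0,"claw":0},{"x":0,"y":0,"z":0,"wx":0,"wy":0,"wz":0,"claw":0},{"x":0,"y":0,"z":0,"wx":0,"wy":0,"wz":0,"claw":0}]'
python3 - <<'E'
from h import *
snap('scene','s5')
a=cv2.imread('pics/s5.png')[150:270,140:380]
cv2.imwrite('pics/s5c.png',cv2.resize(a,None,fx=3,fy=3,interpolation=cv2.INTER_CUBIC))
W,d=world('s5');im=cv2.imread('pics/s5.png')
for n,(a,b,c,e) in dict(valve=(165,200,172,202),palm=(175,210,222,262),rocker=(185,225,275,320)).items():
    z=W[a:b,c:e,2][im[a:b,c:e].max(2)<45];z=z[z>55];print(n,np.percentile(z,[50,75,90]))
E
```

```text
time_s: 6.55
tool_pos: [536.4, -53.4, 78.8]
orientation: [0.001, 0.707, -0.707, 0.0]
wrist_force: [-13.2, 0.7, 29.8]
finger_gap: -0.003
grip_force: 14.8
time_s: 7.22
tool_pos: [536.4, -53.3, 78.8]
orientation: [0.001, 0.707, -0.707, 0.0]
wrist_force: [-12.6, 0.7, 30.1]
finger_gap: -0.001
grip_force: 14.8
time_s: 7.88
tool_pos: [536.4, -53.4, 78.8]
orientation: [0.001, 0.707, -0.707, 0.0]
wrist_force: [-12.4, 0.2, 29.9]
finger_gap: -0.001
grip_force: 14.8
time_s: 8.55
tool_pos: [537.1, -52.3, 186.6]
orientation: [0.0, -0.707, 0.707, 0.0]
wrist_force: [-0.8, -0.1, 0.6]
finger_gap: 0.004
grip_force: 0.0
valve [76.26473601 77.16420682 77.97145042]
palm [84.66117229 86.7366591  87.61860226]
rocker [59.87384713 60.76946442 61.28144263]
```

View pics/s5c.png

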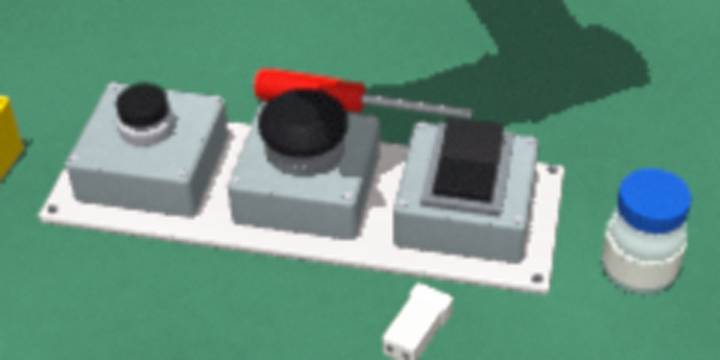

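The palm (303,125) is back up at 87 mm, the valve (142,105) is in at 77 mm and the rocker (468,160) is on at 60 mm. The bystanders in the crop have not moved, and the robot is clear.

```bash
python3 -c "
from station import r
print(r.finish_job())"
```

```text
the job is handed in; nothing more can be done
None
```

The crimp was run in the order asked and the job is handed in: rocker on, valve fully in, palm button held down about 2.2 s and back up, with power and air left on and the jar, bin, driver and plug untouched.

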